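# Prime the leak-test hand pump until its pin is out

### The job

Pressurise the hand pump for a leak test: with the fingertips push its red-knobbed vent lever all the way over to the back to shut the vent, and only then press the blue plunger right down and let it come right up, again and again, until the orange indicator pin stands fully out with its green band showing. Only push: do not touch the pin itself, lift nothing, and leave the bottle, the spanner and the vial where they are. Finish with the vent still shut and the plunger let up.

Things in the scene. Friction and masses are not known exactly. Their poses are not given: they have to be found in the camera images.
- pump: The hand pump, fixed to the bench, 140 mm (its x) by 260 mm (its y). Origin: centre of its underside; x to its back, y to its left, z up. Left part (y -25 to 130 mm): white block 90 mm high with the plunger (x 0, y 80) and the pin (x 35, y 0). Right part (y -130 to -25): grey step 50 mm high with the vent lever (x 0, y -80). A brass fitting sticks out 36 mm at the back.
- plunger (a joint): Downward travel of the plunger, m: 0 up, 0.020 right down (hard stop). A spring lifts it, about 5 N at the top and 9 N at the bottom; with drag, pressing at 50 mm/s takes about 12 N. Let go, it is up again within about 0.5 s.
- plunger_top (a point): Centre of the flat top of the blue plunger head, a disc 44 mm across and 10 mm thick; 126 mm above the bench when up, 106 mm when down.
- vent (a joint): Angle of the vent lever, rad: 0 leaning 0.55 rad to the pump's front (-x), open; 1.1 leaning 0.55 rad to its back (+x), shut, at a hard stop. It turns about the pump's y axis through a pivot 66 mm above the bench at x 0, y -80 mm, needs about 2 N at the knob and stays where it is left. Starts at 0 to 0.25.
- vent_knob (a point): Centre of the red ball knob, 20 mm across, on the 11 mm thick steel vent lever, 62 mm from its pivot; 119 mm above the bench at both ends of its swing, 128 mm when upright. The lever rises from a steel block 34 mm (x) by 40 mm (y), top 70 mm above the bench.
- pin: The upright indicator pin, 10 mm thick, orange, green from 37 mm below its tip. Origin: centre of the tip, 97 to 107 mm above the bench at first, 139 mm when fully out (one stroke short: about 131). A ratchet lifts it as the plunger goes down, 8.5 mm a full stroke (8 to 20 the first), and holds it as the plunger returns; let the plunger right up before each stroke. 3 to 5 strokes; more do no harm.
- solvent: Amber bottle, 68 mm across, 150 mm tall, standing loose to the left of the pump. Origin: centre of its underside. Leave it alone.
- spanner: Steel spanner 160 mm long lying loose in front of the pump. Origin: underside, near the middle. Leave it alone.
- vial: Small glass vial with white cap, 28 mm across, 50 mm tall, standing loose to the right of the pump. Origin: centre of its underside. Leave it alone.

How it is judged:
By the outcome, as a careful person would: the job done as asked, in the order asked, and still so for the second after the job is handed in, with the robot touching nothing.
It also fails if it takes over 48 s, if anything falls off the work surface, if the arm or the gripper's body presses on something with over 40 N, if the wrist force passes 120 N, or if a joint passes its speed limit or range.

### The arm

A 6-joint arm with a two-finger parallel gripper is mounted at the origin on the work surface. World frame = base frame: x ahead of the robot, y to its left, z up, the work surface at z = 0. Lengths are in mm, angles in rad, forces in N, time in s.
With the tool pointing down it reaches from about 350 to 875 mm from the base axis. Payload 4.2 kg.
Tool frame: the origin (TCP) lies midway between the tips of the shut fingers; the grasp point (between the pads) lies 19 mm behind it; x points along the fingers, z is the direction in which the jaws open and shut, and the axes are right-handed (so a half turn about x gives the same grasp; the last joint's range is limited). The gripper opens to 87 mm and grips with 3 to 60 N. Pads are 19 mm wide; open, the fingers measure 117 mm over their backs; the gripper's body (75 mm by 190 mm) begins 51 mm behind the grasp point.
Start: joints at [-0.979, 0.385, 0.008, 0, -1.194, -0.259], TCP at [204.197, -590.68, 222.55] pointing down, gripper open.
Joint ranges: [-3.14, 3.14], [-1.21, 2.06], [-1.07, 1.41], [-3.16, 2.05], [-2.99, -0.16], [-3.1, 3.1]. Speed limits (rad/s): [2.79, 2.79, 3.14, 3.14, 3.14, 3.14].

### API

Orientations are given as a unit quaternion [x, y, z, w].
In Python, from station import ctrl gives the robot as it stands.
- The arm moves only by the tool move_arm, never from a script. Its argument "targets" is a list of rows, each a list of 7 numbers: the shift along the tool's x, y, z in m, then the turn, a rotation vector about the tool's x, y, z in rad, then the opening, from 0 (shut) to 1 (fully open). In form: [[tx, ty, tz, wx, wy, wz, fingers], ...]. A call has 1 to 8 rows; each row shifts and turns the pose as measured when the row begins, along the tool's axes as they then stand; what a row does not reach is not made up. A row lasts 1/10 s, in which the tool goes at most 50 mm and 8.59 degrees, less where a joint would pass 70% of its speed; a pose out of reach is approached as far as the arm can. A call with a gripper value outside its range is refused whole. The fingers move at their own pace and stop on an object; the grip force is fixed at half the most. Time passes only in rows, so rows that do not move let the fingers close. It gives the time, the measured TCP pose, the force and the opening at its end, in the units of the state.
- ctrl.observe(): the state, without advancing time (a new reading comes with each control period).
- ctrl.capture(name): name is "scene" or "side" or "wrist"; returns the picture (420x560x3 uint8, red, green, blue); there is no depth.
- ctrl.camera_params(name): a dict with "K" (3x3 intrinsics, pixels), "camera_from_world" (4x4, takes a point from world to camera coordinates). Camera axes: x right, y up, looking along -z (the intrinsics and any distortion apply to the point x, -y, -z); pixel columns grow to the right and rows downward; lengths in mm; the calibration is good to about 2 mm. A picture is of the moment at which its call begins: read the wrist's pose just before it. camera_params takes no time and is no camera call; for the wrist camera it gives the pose at the moment of the call.
- ctrl.close_job(): hands the job in, once; it reports no verdict.
Trained networks look in the newest picture that a camera, given by its name, has taken for a name from the list of things; names that differ only in an ending like _2 or _b are one class to them, and where a whole thing is asked for, a point or a joint stands for the part that bears it (a point fixed in the world has none). Each returns a list of dicts, best first, with "score" (0 to 1); they miss things now and then, are a little off and sometimes report something else, mostly with a low value. They report only what shows in the picture. A call takes as long as a camera call.
- ctrl.find_in(query, camera): "point" ([x, y, z] in mm, in world coordinates, good to about 4 mm: the middle of the surface that is visible of it).
- ctrl.silhouettes(query, camera): "region" (420x560 bool, what is visible of it).
The state is a dict: "clock": time; "qpos": joint angles; "qvel": joint speeds; "joint_efforts": joint torques, N m; "eef_pos": TCP position; "orientation": TCP orientation; "contact_force": force on the tool from outside, world axes, zero at the start; "wrist_torque": the same for the moment, N m; "gripper_width": finger opening in mm.
Only numpy, scipy, OpenCV 4.12 (cv2) and the standard library are available. Lean on these libraries where they do the work, as an engineer would, in place of code of your own. Each camera call takes 0.05 s, during which the arm holds its last target.

## Working session

There is one attempt and no reset: what is moved stays moved. The work goes in short steps, Python scripts to look and compute and a tool call to move; the robot and the scene stay as the last step left them, time stands still between calls to the robot, and variables do not carry over. Pictures are saved under pics/ and viewed, and the job is handed in when it is done.

Besides the shell and the picture viewer there is one more tool, called after "Emit:" by a JSON object that holds its "fn" and its "kwargs", one argument or row to a line. move_arm: Moves the arm, as the interface text tells. Its arguments: {"type":"object","properties":{"targets":{"type":"array","items":{"type":"array","items":{"type":"number"}}}},"required":["targets"]}

```bash
mkdir -p pics; cat > h.py <<'E'
from station import ctrl
import numpy as np, cv2
from scipy.spatial.transform import Rotation as R
def snap(c,n):
    im=ctrl.capture(c); cv2.imwrite(f'pics/{n}.png',im[:,:,::-1]); return im
def proj(c,p):
    P=ctrl.camera_params(c);M=np.array(P['camera_from_world']);q=M[:3,:3]@np.array(p)+M[:3,3]
    u=np.array(P['K'])@np.array([q[0],-q[1],-q[2]]);return u[:2]/u[2]
E
python3 - <<'E'
from h import *
s=ctrl.observe();print(s)
for c in ['scene','side']:
    snap(c,c+'0')
    for q in ['pump','plunger_top','vent_knob','pin','solvent','spanner','vial']:
        r=ctrl.find_in(q,c);print(c,q,[(np.round(a['point']).tolist(),round(a['score'],2)) for a in r[:2]])
print(ctrl.observe()['clock'])
E
```

```text
{'clock': 0.0, 'qpos': array([-9.79393722e-01,  3.85568296e-01,  6.64102804e-03, -5.18460567e-04,
       -1.19397958e+00, -2.58596877e-01]), 'qvel': array([ 0.00076243,  0.00030716,  0.00099609, -0.00043491, -0.00051309,
       -0.00102242]), 'joint_efforts': array([-5.18525867e-04, -3.90668464e+01,  1.87406230e+01,  4.21978980e+00,
        1.09322867e-02, -1.96146780e-04]), 'eef_pos': array([ 204.01471136, -590.13752776,  221.45556634]), 'orientation': array([-0.57523373,  0.40990776,  0.57651005,  0.41075289]), 'contact_force': array([ 0.89796439, -0.45270756,  0.24626284]), 'wrist_torque': array([-0.04412106,  0.03664439,  0.00808166]), 'gripper_width': 86.78768855330165}
scene pump [([598.0, 172.0, 74.0], 0.88)]
scene plunger_top [([528.0, 93.0, 110.0], 0.73), ([593.0, 244.0, 127.0], 0.67)]
scene vent_knob [([525.0, 95.0, 109.0], 0.62)]
scene pin []
scene solvent [([668.0, 342.0, 85.0], 0.69)]
scene spanner [([433.0, 308.0, 12.0], 0.64), ([505.0, -31.0, 38.0], 0.25)]
scene vial [([508.0, -33.0, 42.0], 0.52)]
side pump [([542.0, 251.0, 76.0], 0.8)]
side plunger_top [([586.0, 255.0, 127.0], 0.89)]
side vent_knob [([521.0, 103.0, 114.0], 0.58)]
side pin []
side solvent [([630.0, 378.0, 80.0], 0.83)]
side spanner [([429.0, 318.0, 9.0], 0.68), ([581.0, 255.0, 122.0], 0.26)]
side vial [([496.0, -28.0, 33.0], 0.81), ([632.0, 380.0, 81.0], 0.42)]
0.8
```

View pics/scene0.png

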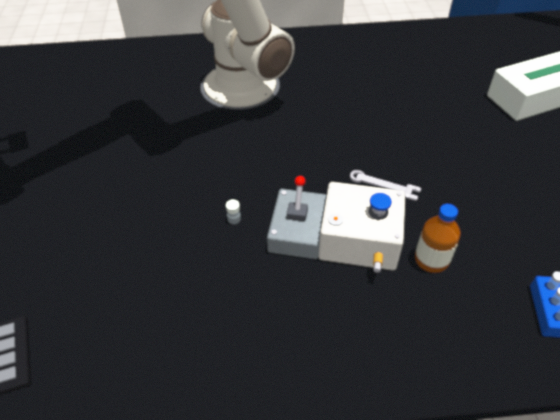

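View pics/side0.png

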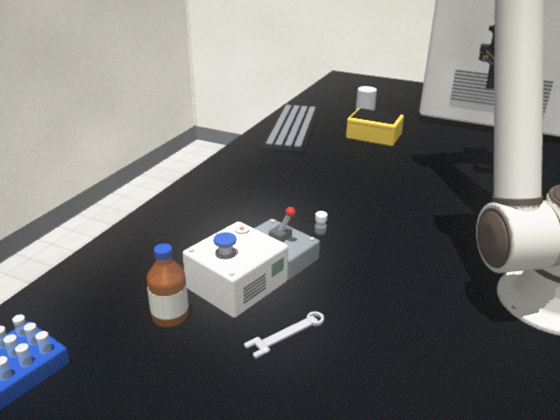

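Scene: the plunger is at (380,202), the knob at (300,181), the pin at (336,219) and the pump is slightly yawed. Side: the plunger is at (225,240) and the knob at (290,211). I'll zoom in to pick corners.

```bash
python3 - <<'E'
from h import *
a=cv2.imread('pics/scene0.png')[165:280,255:415];cv2.imwrite('pics/z1.png',cv2.resize(a,None,fx=5,fy=5,interpolation=cv2.INTER_CUBIC))
a=cv2.imread('pics/side0.png')[195:315,175:335];cv2.imwrite('pics/z2.png',cv2.resize(a,None,fx=5,fy=5,interpolation=cv2.INTER_CUBIC))
E
```

```text
(no output)
```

View pics/z1.png

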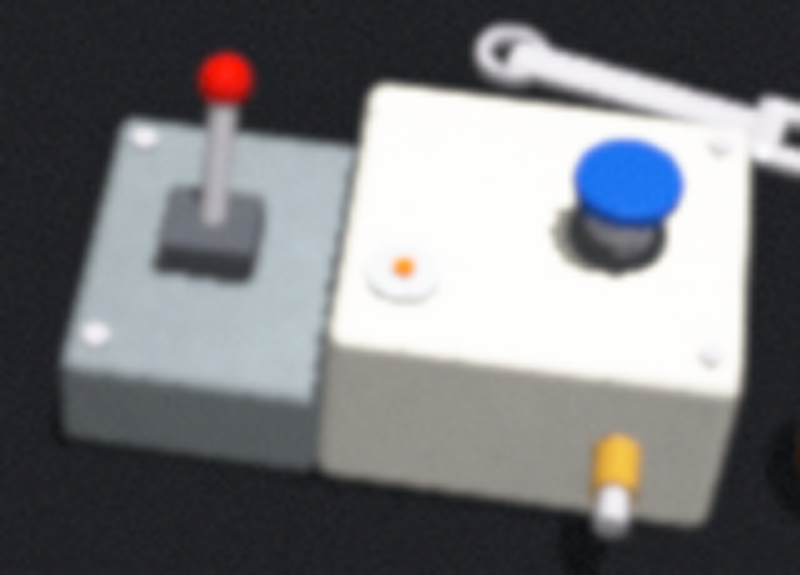

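View pics/z2.png

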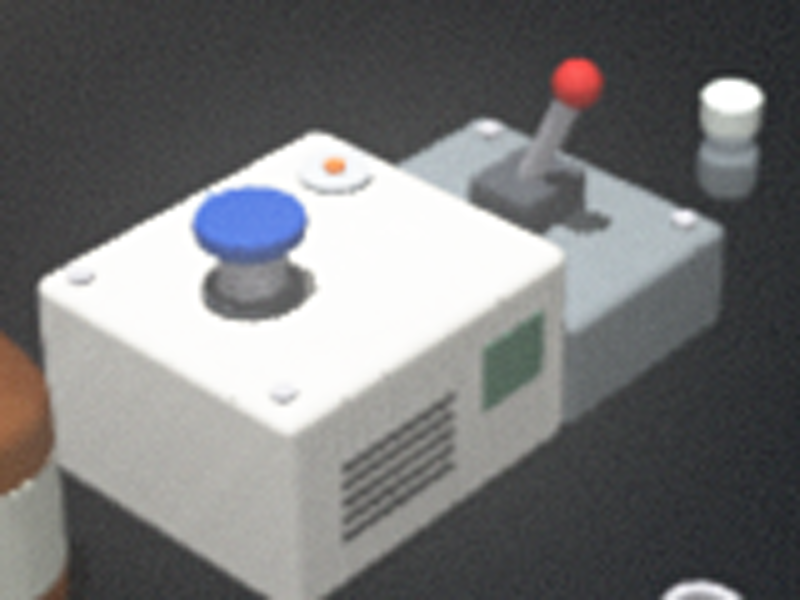

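```bash
cat > fit.py <<'E'
from h import *
from scipy.optimize import least_squares
sc={(-70,-25,90):(370,83),(-70,130,90):(750,130),(70,130,90):(742,397),(70,-25,90):(330,345),(70,130,0):(705,525),(70,-25,0):(322,472),(70,-130,50):(65,368),(70,-130,0):(65,437),(-70,-130,50):(125,120),(0,80,126):(628,181),'k':(227,78)}
sd={(70,130,90):(40,288),(-70,130,90):(293,435),(-70,-25,90):(562,258),(70,-25,90):(318,133),(-70,-130,50):(722,230),(0,80,126):(250,218),'k':(577,84)}
obs=[('scene',k,np.array(v)/5+[255,165]) for k,v in sc.items()]+[('side',k,np.array(v)/5+[175,195]) for k,v in sd.items()]
CP={c:ctrl.camera_params(c) for c in('scene','side')}
def pr(c,p):
    P=CP[c];M=np.array(P['camera_from_world']);q=M[:3,:3]@np.array(p)+M[:3,3]
    u=np.array(P['K'])@np.array([q[0],-q[1],-q[2]]);return u[:2]/u[2]
def w(p,l):
    c,s=np.cos(p[2]),np.sin(p[2]);return [p[0]+c*l[0]-s*l[1],p[1]+s*l[0]+c*l[1],l[2]]
def knob(a):return (62*np.sin(a-.55),-80,66+62*np.cos(a-.55))
def f(p):
    return np.concatenate([pr(c,w(p,knob(p[3]) if k=='k' else k))-v for c,k,v in obs])
r=least_squares(f,[560,170,-.2,.1],loss='soft_l1')
print(r.x);print(f(r.x).reshape(-1,2).round(1).tolist())
p=r.x
for n,l in dict(plunger=(0,80,126),knob=knob(p[3]),pin=(35,0,100),pivot=(0,-80,66),shut=knob(1.1)).items():print(n,np.round(w(p,l),1))
E
python3 fit.py; python3 -c "
from h import *
print(ctrl.camera_params('scene'))
Rm=R.from_quat(ctrl.observe()['orientation']).as_matrix();print(Rm.round(3))"
```

```text
[ 5.61370110e+02  1.72438076e+02 -2.76786547e-01  1.08549344e-01]
[[0.8, -0.7], [1.0, -0.9], [0.8, -0.8], [0.2, -1.5], [0.5, 1.6], [-0.5, 1.3], [-0.5, -0.4], [0.1, 1.1], [0.0, -0.8], [1.1, -1.4], [0.3, 0.9], [-1.9, -2.1], [-0.0, -1.5], [2.4, -2.7], [-0.3, -2.3], [1.5, -1.8], [0.2, -1.4], [0.5, -0.2]]
plunger [583.2 249.4 126. ]
knob [514.  102.7 122.1]
pin [595.  162.9 100. ]
pivot [539.5  95.5  66. ]
shut [570.7  86.6 118.9]
{'K': array([[528.50158917,   0.        , 271.67864464],
       [  0.        , 528.50158917, 214.66434378],
       [  0.        ,   0.        ,   1.        ]]), 'camera_from_world': array([[ 8.82464246e-02,  9.95926535e-01, -1.85177105e-02,
        -8.78504303e+01],
       [-7.47266241e-01,  7.84826251e-02,  6.59873960e-01,
         3.61352250e+02],
       [ 6.58639305e-01, -4.43938578e-02,  7.51148089e-01,
        -1.47483797e+03],
       [ 0.00000000e+00,  0.00000000e+00,  0.00000000e+00,
         1.00000000e+00]])}
[[ 0.    -0.945 -0.327]
 [-0.    -0.327  0.945]
 [-1.    -0.    -0.   ]]
```

Emit:
{"fn": "move_arm", "kwargs": {
  "targets": [
    [0,-0.02,0,0.149,0,0,0],
    [0,-0.02,0,0.149,0,0,0],
    [0,-0.02,0.02,0.149,0,0,0],
    [0,0,0.03,0.149,0,0,0],
    [0,0,0.05,0.014,0,0,0],
    [0,0,0.05,0,0,0,0],
    [0,0,0.05,0,0,0,0],
    [0,0,0.05,0,0,0,0]
  ]
}}

```text
clock: 1.6
eef_pos: [323.4, -338.5, 220.5]
orientation: [-0.422, 0.568, 0.421, 0.568]
contact_force: [0.3, 1.4, 1.3]
gripper_width: 30.8
```

```bash
cat > st.py <<'E'
from h import *
s=ctrl.observe();P=(561.4,172.4,-.277)
d=s['eef_pos'][:2]-np.array(P[:2]);c,n=np.cos(P[2]),np.sin(P[2])
print('t',round(s['clock'],2),'pump xy',(c*d[0]+n*d[1]).round(1),(-n*d[0]+c*d[1]).round(1),'z',s['eef_pos'][2].round(1),'F',s['contact_force'].round(1),'w',round(s['gripper_width'],1))
Rm=R.from_quat(s['orientation']).as_matrix();a=R.from_euler('z',-.277).as_matrix()
T=a@np.array([[0,-1,0],[0,0,1],[-1,0,0]]);print('turn needed',R.from_matrix(Rm.T@T).as_rotvec().round(3),'q',s['qpos'].round(2))
E
python3 st.py
```

```text
t 1.6 pump xy -89.2 -556.5 z 220.5 F [0.3 1.4 1.3] w 30.8
turn needed [-0.018 -0.002  0.   ] q [-0.46  0.12 -0.36  0.   -1.09 -1.41]
```

Emit:
{"fn": "move_arm", "kwargs": {
  "targets": [
    [0,0,0.05,-0.018,0,0,0],
    [0,0,0.05,0,0,0,0],
    [0,0,0.05,0,0,0,0],
    [0,0,0.05,0,0,0,0],
    [0,0,0.05,0,0,0,0],
    [0,0,0.05,0,0,0,0],
    [0,0,0.05,0,0,0,0],
    [0,0,0.05,0,0,0,0]
  ]
}}

```text
clock: 2.4
eef_pos: [431.1, 47.2, 224.1]
orientation: [-0.43, 0.561, 0.424, 0.567]
contact_force: [1.1, -0.5, -0.2]
gripper_width: 0.6
```

```bash
python3 st.py
```

```text
t 2.4 pump xy -91.1 -156.0 z 224.1 F [ 1.1 -0.5 -0.2] w 0.6
turn needed [0.002 0.002 0.012] q [ 0.49  0.04 -0.44  0.01 -1.08 -2.34]
```

Emit:
{"fn": "move_arm", "kwargs": {
  "targets": [
    [0.0,0,0.045,0,0,0.01,0],
    [0.02,0,0.03,0,0,0,0],
    [0.045,0,0,0,0,0,0],
    [0.04,0,0,0,0,0,0],
    [0,0,0,0,0,0,0]
  ]
}}

```text
clock: 2.9
eef_pos: [456.4, 131.6, 119.8]
orientation: [-0.431, 0.556, 0.429, 0.567]
contact_force: [-0.4, -0.6, -0.1]
gripper_width: 0.5
```

```bash
python3 st.py; python3 - <<'E'
from h import *
for c in('scene','side'): snap(c,c+'1')
a=cv2.imread('pics/scene1.png')[100:280,205:435];b=cv2.imread('pics/side1.png')[130:310,175:405]
cv2.imwrite('pics/z3.png',cv2.resize(np.hstack([a,b]),(797,312),interpolation=cv2.INTER_CUBIC))
E
```

```text
t 2.9 pump xy -89.9 -67.9 z 119.8 F [-0.4 -0.6 -0.1] w 0.5
turn needed [0.013 0.011 0.01 ] q [ 0.62  0.23 -0.51  0.   -0.82 -2.46]
```

View pics/z3.png

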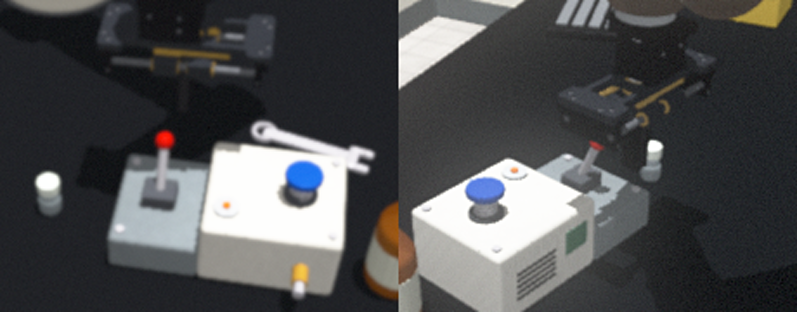

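The shut fingers are in front of the knob. I'll align with the lever and start pushing it back.

Emit:
{"fn": "move_arm", "kwargs": {
  "targets": [
    [0.009,-0.01,-0.012,0.01,0.01,0.01,0],
    [0,-0.015,0,0,0,0,0],
    [0,-0.015,0,0,0,0,0],
    [0,-0.012,0,0,0,0,0],
    [0,-0.012,0,0,0,0,0],
    [0,-0.012,0,0,0,0,0]
  ]
}}

```text
clock: 3.6
eef_pos: [536.9, 101.0, 131.0]
orientation: [-0.429, 0.553, 0.425, 0.574]
contact_force: [-1.0, -0.1, 0.7]
gripper_width: 0.5
```

```bash
python3 st.py
```

```text
t 3.6 pump xy -4.0 -75.4 z 131.0 F [-1.  -0.1  0.7] w 0.5
turn needed [0.004 0.02  0.022] q [ 0.48  0.32 -0.34  0.   -0.88 -2.33]
```

```bash
cat > look.py <<'E'
import sys
from h import *
n=sys.argv[1]
for c in('scene','side'): snap(c,c+n)
a=cv2.imread(f'pics/scene{n}.png')[140:260,255:415];b=cv2.imread(f'pics/side{n}.png')[165:285,175:335]
cv2.imwrite(f'pics/z{n}.png',cv2.resize(np.hstack([a,b]),(800,300),interpolation=cv2.INTER_CUBIC))
E
python3 look.py 4; python3 st.py
```

```text
t 3.7 pump xy -2.7 -74.9 z 130.7 F [0.2 0.3 1. ] w 0.5
turn needed [0.004 0.02  0.024] q [ 0.48  0.33 -0.33  0.   -0.88 -2.33]
```

View pics/z4.png

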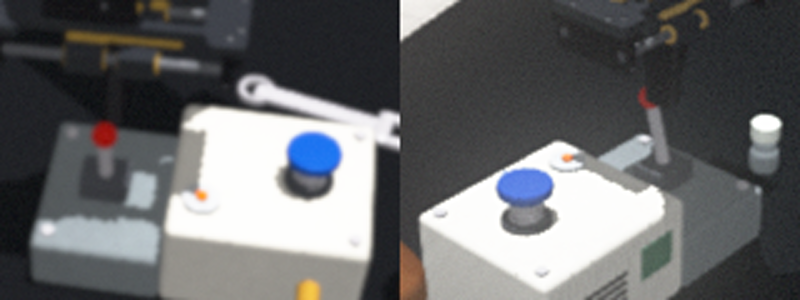

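The lever is past upright, but the tip drifted up to z 131. I'll back off, lower it and push again.

Emit:
{"fn": "move_arm", "kwargs": {
  "targets": [
    [0,0.025,0,0,0.02,0.022,0],
    [0.01,0.005,-0.004,0,0,0,0],
    [0.015,0,0,0,0,0,0],
    [0,0,0,0,0,0,0]
  ]
}}

```text
clock: 4.1
eef_pos: [510.6, 106.4, 105.6]
orientation: [-0.428, 0.561, 0.426, 0.566]
contact_force: [-0.9, 0.8, 0.3]
gripper_width: 0.2
```

```bash
python3 st.py
```

```text
t 4.1 pump xy -30.8 -77.4 z 105.6 F [-0.9  0.8  0.3] w 0.2
turn needed [0.004 0.004 0.007] q [ 0.52  0.33 -0.41  0.   -0.82 -2.36]
```

Emit:
{"fn": "move_arm", "kwargs": {
  "targets": [
    [0,-0.01,-0.002,0,0,0,0],
    [0.001,-0.01,0,0,0,0,0],
    [0.001,-0.01,0,0,0,0,0]
  ]
}}

```text
clock: 4.4
eef_pos: [540.9, 96.5, 105.3]
orientation: [-0.429, 0.56, 0.427, 0.566]
contact_force: [-3.8, 1.0, -0.4]
gripper_width: 0.2
```

```bash
python3 st.py
```

```text
t 4.4 pump xy 1.1 -78.6 z 105.3 F [-3.8  1.  -0.4] w 0.2
turn needed [0.006 0.005 0.009] q [ 0.47  0.37 -0.35  0.   -0.85 -2.32]
```

In contact at about 4 N. I'll continue gently.

Emit:
{"fn": "move_arm", "kwargs": {
  "targets": [
    [0.001,-0.006,0,0,0,0.006,0],
    [0,-0.005,0,0,0,0,0],
    [0,-0.004,0,0,0,0,0]
  ]
}}

```text
clock: 4.7
eef_pos: [549.4, 92.9, 102.9]
orientation: [-0.421, 0.567, 0.431, 0.561]
contact_force: [-18.9, 13.5, 14.7]
gripper_width: 0.7
```

```bash
python3 st.py
```

```text
t 4.7 pump xy 10.2 -79.8 z 102.9 F [-18.9  13.5  14.7] w 0.7
turn needed [ 0.     0.001 -0.017] q [ 0.45  0.39 -0.3  -0.02 -0.88 -2.29]
```

Emit:
{"fn": "move_arm", "kwargs": {
  "targets": [
    [0,-0.004,0,0,0,0,0],
    [0,-0.004,0,0,0,0,0]
  ]
}}

```text
clock: 4.9
eef_pos: [549.1, 93.2, 103.3]
orientation: [-0.416, 0.572, 0.435, 0.557]
contact_force: [-13.9, 9.7, 9.9]
gripper_width: 0.2
```

```bash
python3 st.py
```

```text
t 4.9 pump xy 9.9 -79.5 z 103.3 F [-13.9   9.7   9.9] w 0.2
turn needed [-0.002 -0.001 -0.035] q [ 0.45  0.4  -0.29 -0.03 -0.91 -2.28]
```

Emit:
{"fn": "move_arm", "kwargs": {
  "targets": [
    [0,0.02,0,0,0,-0.03,0],
    [0,0.03,0,0,0,0,0],
    [-0.03,0.02,0,0,0,0,0],
    [-0.035,0,0,0,0,0,0],
    [0,0,0,0,0,0,0]
  ]
}}

```text
clock: 5.4
eef_pos: [485.1, 114.0, 172.5]
orientation: [-0.426, 0.563, 0.426, 0.565]
contact_force: [-0.4, 0.6, 0.1]
gripper_width: -0.0
```

```bash
python3 st.py; python3 look.py 5; python3 - <<'E'
from h import *
for a in (0.8,0.95,1.1):
    import math
    l=(62*np.sin(a-.55),-80,66+62*np.cos(a-.55));c,s=np.cos(-.277),np.sin(-.277)
    p=[561.4+c*l[0]-s*l[1],172.4+s*l[0]+c*l[1],l[2]]
    print(a,[((proj(k,p)-o)*2.5).round(0) for k,o in(('scene',[255,140]),('side',[175,165]))])
for c in('scene','side'):
    im=cv2.imread(f'pics/{c}5.png').astype(int);m=(im[...,2]>100)&(im[...,1]<50)&(im[...,0]<50)
    o=[255,140] if c=='scene' else [175,165]
    y,x=np.nonzero(m[o[1]:o[1]+120,o[0]:o[0]+160]);print(c,(x.mean()*2.5),(y.mean()*2.5),len(x))
E
```

```text
t 5.4 pump xy -57.5 -77.0 z 172.5 F [-0.4  0.6  0.1] w -0.0
turn needed [-0.     0.002  0.002] q [ 0.56  0.21 -0.37  0.   -0.98 -2.41]
0.8 [array([106., 138.]), array([251.,  95.])]
0.95 [array([104., 149.]), array([243.,  95.])]
1.1 [array([102., 160.]), array([235.,  96.])]
scene 98.875 157.66666666666669 60
side nan nan 0<stdin>:10: RuntimeWarning: Mean of empty slice.
  ret = ret.dtype.type(ret / rcount)
```

View pics/z5.png

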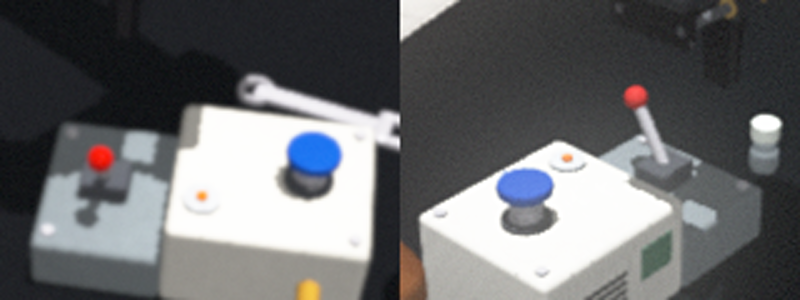

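The knob is at side (235,97) and scene (99,158), against predictions for 1.1 rad of (235,96) and (102,160), so the vent is shut. Next is the plunger.

Emit:
{"fn": "move_arm", "kwargs": {
  "targets": [
    [0,0,0.045,0,0,0,0],
    [0,-0.02,0.045,0,0,0,0],
    [0,-0.02,0.045,0,0,0,0],
    [0,-0.015,0.02,0,0,0,0],
    [0.01,0,0,0,0,0,0],
    [0,0,0,0,0,0,0]
  ]
}}

```text
clock: 6.1
eef_pos: [581.8, 247.8, 148.3]
orientation: [-0.423, 0.571, 0.425, 0.561]
contact_force: [-0.6, 0.0, -0.4]
gripper_width: 0.6
```

```bash
python3 st.py
```

```text
t 6.1 pump xy -1.0 78.1 z 148.3 F [-0.6  0.  -0.4] w 0.6
turn needed [-0.008 -0.01  -0.011] q [ 0.66  0.46 -0.06 -0.   -1.06 -2.51]
```

Emit:
{"fn": "move_arm", "kwargs": {
  "targets": [
    [0.01,0,0.001,0,-0.01,-0.01,0],
    [0.01,0,0,0,0,0,0],
    [0.006,0,0,0,0,0,0],
    [0.006,0,0,0,0,0,0],
    [0.006,0,0,0,0,0,0],
    [0.005,0,0,0,0,0,0]
  ]
}}

```text
clock: 6.7
eef_pos: [581.8, 247.1, 109.4]
orientation: [-0.424, 0.565, 0.424, 0.567]
contact_force: [-4.3, 0.9, 10.3]
gripper_width: 0.4
```

```bash
python3 st.py
```

```text
t 6.7 pump xy -0.8 77.4 z 109.4 F [-4.3  0.9 10.3] w 0.4
turn needed [-0.008  0.003  0.002] q [ 0.66  0.49 -0.12  0.   -0.95 -2.51]
```

Emit:
{"fn": "move_arm", "kwargs": {
  "targets": [
    [0.005,0,0,0,0,0,0],
    [0.004,0,0,0,0,0,0],
    [0.004,0,0,0,0,0,0]
  ]
}}

```text
clock: 7.0
eef_pos: [581.8, 247.1, 106.3]
orientation: [-0.425, 0.562, 0.424, 0.568]
contact_force: [-8.3, 0.7, 17.4]
gripper_width: 0.3
```

```bash
python3 st.py
```

```text
t 7.0 pump xy -0.8 77.4 z 106.3 F [-8.3  0.7 17.4] w 0.3
turn needed [-0.005  0.006  0.007] q [ 0.66  0.49 -0.13  0.   -0.94 -2.51]
```

Emit:
{"fn": "move_arm", "kwargs": {
  "targets": [
    [0.008,0,0,0,0,0,0],
    [0.008,0,0,0,0,0,0]
  ]
}}

```text
clock: 7.2
eef_pos: [581.9, 247.1, 106.2]
orientation: [-0.428, 0.559, 0.424, 0.569]
contact_force: [-15.6, -0.8, 34.1]
gripper_width: 0.3
```

```bash
python3 st.py; python3 look.py 6
```

```text
t 7.2 pump xy -0.7 77.5 z 106.2 F [-15.6  -0.8  34.1] w 0.3
turn needed [-0.     0.007  0.013] q [ 0.66  0.49 -0.14  0.01 -0.93 -2.51]
```

View pics/z6.png

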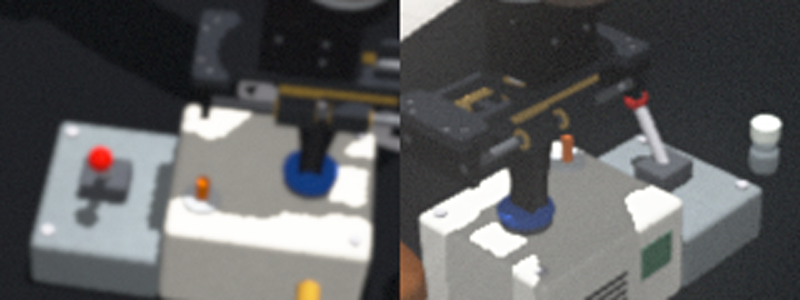

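Bottomed at 106.2 with 34 N, and the pin has risen. I'll let the plunger up and repeat.

Emit:
{"fn": "move_arm", "kwargs": {
  "targets": [
    [-0.015,0,0,0,0.005,0.01,0],
    [-0.018,0,0,0,0,0,0],
    [0,0,0,0,0,0,0],
    [0,0,0,0,0,0,0],
    [0,0,0,0,0,0,0],
    [0,0,0,0,0,0,0],
    [0,0,0,0,0,0,0]
  ]
}}

```text
clock: 8.0
eef_pos: [580.4, 244.7, 142.8]
orientation: [-0.426, 0.562, 0.425, 0.567]
contact_force: [-0.2, -0.3, -0.6]
gripper_width: 0.5
```

```bash
python3 st.py; python3 look.py 7
```

```text
t 8.0 pump xy -1.5 74.7 z 142.8 F [-0.2 -0.3 -0.6] w 0.5
turn needed [-0.001  0.005  0.005] q [ 0.66  0.45 -0.1   0.   -1.02 -2.51]
```

View pics/z7.png

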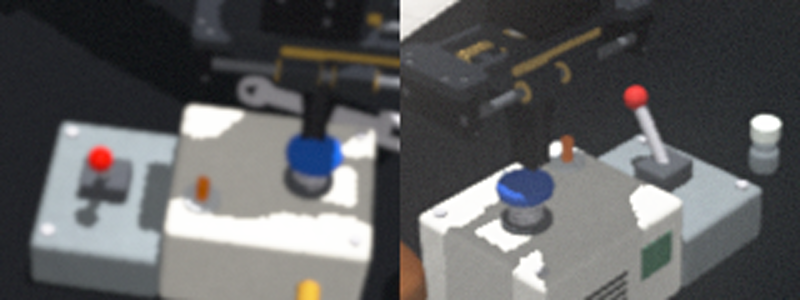

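Emit:
{"fn": "move_arm", "kwargs": {
  "targets": [
    [0.012,-0.001,0.004,0,0.005,0.005,0],
    [0.008,0,0,0,0,0,0],
    [0.006,0,0,0,0,0,0],
    [0.006,0,0,0,0,0,0],
    [0.006,0,0,0,0,0,0],
    [0.006,0,0,0,0,0,0],
    [0.007,0,0,0,0,0,0],
    [0.008,0,0,0,0,0,0]
  ]
}}

```text
clock: 8.9
eef_pos: [583.5, 249.3, 106.1]
orientation: [-0.433, 0.562, 0.425, 0.563]
contact_force: [-17.1, -2.4, 39.4]
gripper_width: 0.8
```

```bash
python3 st.py
```

```text
t 8.9 pump xy 0.3 80.0 z 106.1 F [-17.1  -2.4  39.4] w 0.8
turn needed [ 0.01  -0.005  0.009] q [ 0.66  0.5  -0.13  0.01 -0.95 -2.51]
```

Stroke 2 bottomed. Release, then stroke 3.

Emit:
{"fn": "move_arm", "kwargs": {
  "targets": [
    [-0.015,0,0,0.01,-0.005,0.008,0],
    [-0.018,0,0,0,0,0,0],
    [0,0,0,0,0,0,0],
    [0,0,0,0,0,0,0],
    [0,0,0,0,0,0,0],
    [0,0,0,0,0,0,0],
    [0,0,0,0,0,0,0]
  ]
}}

```text
clock: 9.6
eef_pos: [582.3, 249.3, 138.1]
orientation: [-0.427, 0.565, 0.426, 0.564]
contact_force: [-0.6, -0.4, -0.2]
gripper_width: 0.3
```

```bash
python3 st.py
```

```text
t 9.6 pump xy -0.9 79.7 z 138.1 F [-0.6 -0.4 -0.2] w 0.3
turn needed [ 0.001 -0.002 -0.   ] q [ 0.66  0.47 -0.08  0.   -1.02 -2.51]
```

Emit:
{"fn": "move_arm", "kwargs": {
  "targets": [
    [0.012,-0.001,0.002,0,0,0,0],
    [0.008,0,0,0,0,0,0],
    [0.006,0,0,0,0,0,0],
    [0.006,0,0,0,0,0,0],
    [0.006,0,0,0,0,0,0],
    [0.006,0,0,0,0,0,0],
    [0.007,0,0,0,0,0,0],
    [0.008,0,0,0,0,0,0]
  ]
}}

```text
clock: 10.4
eef_pos: [584.8, 251.4, 106.1]
orientation: [-0.434, 0.561, 0.426, 0.562]
contact_force: [-16.4, -1.5, 40.4]
gripper_width: 0.4
```

```bash
python3 st.py; python3 look.py 8
```

```text
t 10.4 pump xy 1.0 82.4 z 106.1 F [-16.4  -1.5  40.4] w 0.4
turn needed [ 0.013 -0.005  0.011] q [ 0.67  0.5  -0.12  0.01 -0.95 -2.51]
```

View pics/z8.png

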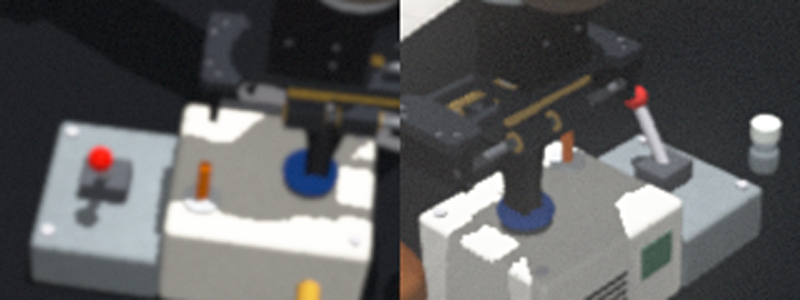

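Pin taller, no green yet. Strokes 4 and 5.

Emit:
{"fn": "move_arm", "kwargs": {
  "targets": [
    [-0.015,0.001,-0.002,0.013,-0.005,0.01,0],
    [-0.018,0,0,0,0,0,0],
    [0,0,0,0,0,0,0],
    [0,0,0,0,0,0,0],
    [0,0,0,0,0,0,0],
    [0,0,0,0,0,0,0],
    [0,0,0,0,0,0,0]
  ]
}}

```text
clock: 11.2
eef_pos: [581.9, 250.1, 137.1]
orientation: [-0.426, 0.564, 0.426, 0.564]
contact_force: [-1.0, -0.2, -0.2]
gripper_width: 0.4
```

Emit:
{"fn": "move_arm", "kwargs": {
  "targets": [
    [0.012,0,0,0,0,0,0],
    [0.008,0,0,0,0,0,0],
    [0.006,0,0,0,0,0,0],
    [0.006,0,0,0,0,0,0],
    [0.006,0,0,0,0,0,0],
    [0.006,0,0,0,0,0,0],
    [0.007,0,0,0,0,0,0],
    [0.008,0,0,0,0,0,0]
  ]
}}

```text
clock: 12.0
eef_pos: [583.1, 250.7, 106.1]
orientation: [-0.434, 0.56, 0.426, 0.563]
contact_force: [-16.6, -1.9, 40.6]
gripper_width: 0.3
```

Emit:
{"fn": "move_arm", "kwargs": {
  "targets": [
    [-0.015,0,0,0.01,0,0.01,0],
    [-0.018,0,0,0,0,0,0],
    [0,0,0,0,0,0,0],
    [0,0,0,0,0,0,0],
    [0,0,0,0,0,0,0],
    [0,0,0,0,0,0,0],
    [0,0,0,0,0,0,0]
  ]
}}

```text
clock: 12.7
eef_pos: [580.8, 249.9, 136.8]
orientation: [-0.428, 0.565, 0.426, 0.562]
contact_force: [0.3, -0.3, 0.5]
gripper_width: 0.2
```

```bash
python3 st.py;python3 look.py 9
```

```text
t 12.7 pump xy -2.6 79.9 z 136.8 F [ 0.3 -0.3  0.5] w 0.2
turn needed [ 0.003 -0.005 -0.001] q [ 0.66  0.47 -0.09  0.   -1.02 -2.51]
```

View pics/z9.png

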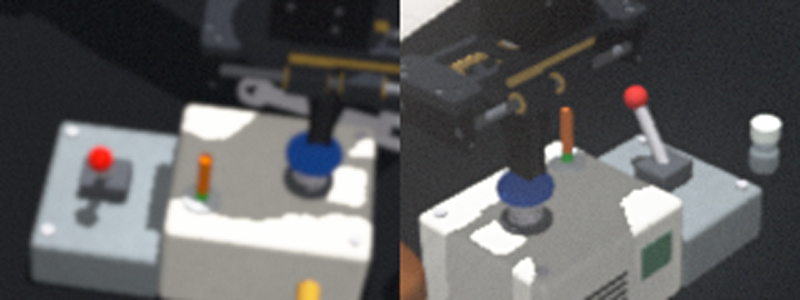

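The green band is now showing. Extra strokes do no harm, so I'll do two more to make sure the pin is fully out.

Emit:
{"fn": "move_arm", "kwargs": {
  "targets": [
    [0.012,-0.002,0,0,0,0,0],
    [0.008,0,0,0,0,0,0],
    [0.006,0,0,0,0,0,0],
    [0.006,0,0,0,0,0,0],
    [0.006,0,0,0,0,0,0],
    [0.006,0,0,0,0,0,0],
    [0.007,0,0,0,0,0,0],
    [0.008,0,0,0,0,0,0]
  ]
}}

```text
clock: 13.6
eef_pos: [584.1, 250.2, 106.1]
orientation: [-0.435, 0.56, 0.426, 0.562]
contact_force: [-16.7, -1.8, 39.8]
gripper_width: 0.5
```

Emit:
{"fn": "move_arm", "kwargs": {
  "targets": [
    [-0.015,0,0,0.01,0,0.01,0],
    [-0.018,0,0,0,0,0,0],
    [0,0,0,0,0,0,0],
    [0,0,0,0,0,0,0],
    [0,0,0,0,0,0,0],
    [0,0,0,0,0,0,0],
    [0,0,0,0,0,0,0]
  ]
}}

```text
clock: 14.3
eef_pos: [582.5, 249.5, 137.8]
orientation: [-0.429, 0.565, 0.426, 0.561]
contact_force: [0.7, 0.3, 0.4]
gripper_width: 0.7
```

```bash
python3 st.py;python3 look.py 10
```

```text
t 14.3 pump xy -0.8 80.0 z 137.8 F [0.7 0.3 0.4] w 0.7
turn needed [ 0.005 -0.007 -0.   ] q [ 0.66  0.47 -0.08  0.01 -1.03 -2.51]
```

View pics/z10.png

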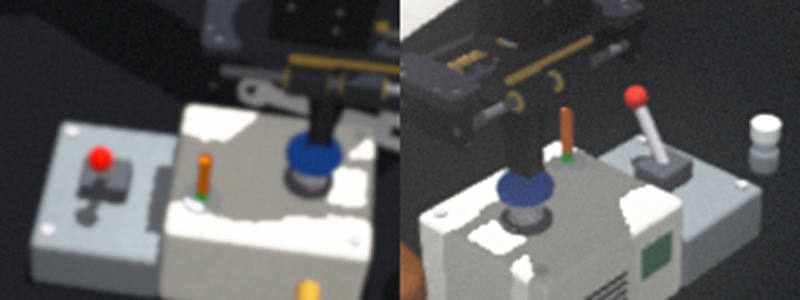

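Emit:
{"fn": "move_arm", "kwargs": {
  "targets": [
    [0.012,0,0,0,0,0,0],
    [0.008,0,0,0,0,0,0],
    [0.006,0,0,0,0,0,0],
    [0.006,0,0,0,0,0,0],
    [0.006,0,0,0,0,0,0],
    [0.006,0,0,0,0,0,0],
    [0.007,0,0,0,0,0,0],
    [0.008,0,0,0,0,0,0]
  ]
}}

```text
clock: 15.2
eef_pos: [583.9, 250.2, 106.1]
orientation: [-0.436, 0.56, 0.425, 0.561]
contact_force: [-17.0, -2.7, 39.2]
gripper_width: 0.3
```

Emit:
{"fn": "move_arm", "kwargs": {
  "targets": [
    [-0.015,0,0,0.01,0,0.01,0],
    [-0.018,0,0,0,0,0,0],
    [0,0,0,0,0,0,0],
    [0,0,0,0,0,0,0],
    [0,0,0,0,0,0,0],
    [0,0,0,0,0,0,0],
    [0,0,0,0,0,0,0]
  ]
}}

```text
clock: 15.9
eef_pos: [581.9, 249.8, 137.8]
orientation: [-0.43, 0.565, 0.426, 0.56]
contact_force: [-0.6, 0.0, -0.1]
gripper_width: 0.6
```

```bash
python3 st.py;python3 look.py 11
```

```text
t 15.9 pump xy -1.5 80.0 z 137.8 F [-0.6  0.  -0.1] w 0.6
turn needed [ 0.006 -0.01   0.001] q [ 0.66  0.47 -0.08  0.01 -1.03 -2.51]
```

View pics/z11.png

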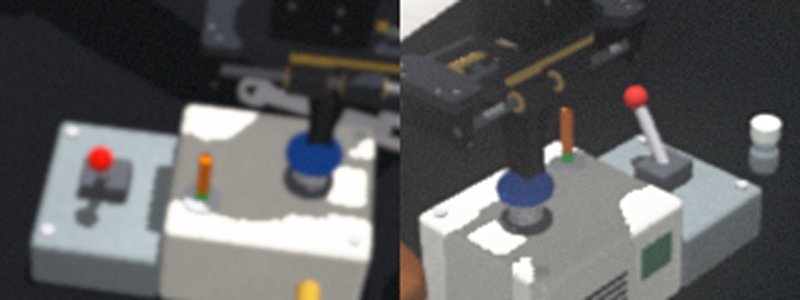

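The pin hasn't changed over the last three pictures, so it is at its end stop. I'll retreat upward and do a final check.

Emit:
{"fn": "move_arm", "kwargs": {
  "targets": [
    [-0.04,0,0,0,0,0,0],
    [-0.04,0,0,0,0,0,0],
    [-0.02,0.04,0,0,0,0,0],
    [0,0.04,0,0,0,0,0],
    [0,0.03,0,0,0,0,0],
    [0,0,0,0,0,0,0],
    [0,0,0,0,0,0,0]
  ]
}}

```text
clock: 16.7
eef_pos: [473.5, 280.9, 239.3]
orientation: [-0.429, 0.567, 0.426, 0.559]
contact_force: [0.1, 0.6, 0.0]
gripper_width: 0.7
```

```bash
python3 st.py;python3 look.py 12; python3 - <<'E'
from h import *
c,s=np.cos(-.277),np.sin(-.277)
p=lambda l:[561.4+c*l[0]-s*l[1],172.4+s*l[0]+c*l[1],l[2]]
for z in (131,139):print(z,((proj('scene',p((35,0,z)))-[255,140])*2.5).round(),((proj('side',p((35,0,z)))-[175,165])*2.5).round()+[400,0])
for q in ['solvent','spanner','vial']:
    for k in('scene','side'):
        r=ctrl.find_in(q,k);print(k,q,[np.round(a['point']).tolist() for a in r[:1]])
E
```

```text
t 16.7 pump xy -114.2 80.3 z 239.3 F [0.1 0.6 0. ] w 0.7
turn needed [ 0.004 -0.012 -0.002] q [ 0.83  0.25 -0.14  0.   -1.19 -2.68]
131 [207. 165.] [566. 118.]
139 [208. 158.] [566. 110.]
scene solvent [[666.0, 342.0, 84.0]]
side solvent []
scene spanner [[432.0, 311.0, 12.0]]
side spanner [[431.0, 318.0, 8.0]]
scene vial [[504.0, -34.0, 39.0]]
side vial [[496.0, -30.0, 32.0]]
```

View pics/z12.png

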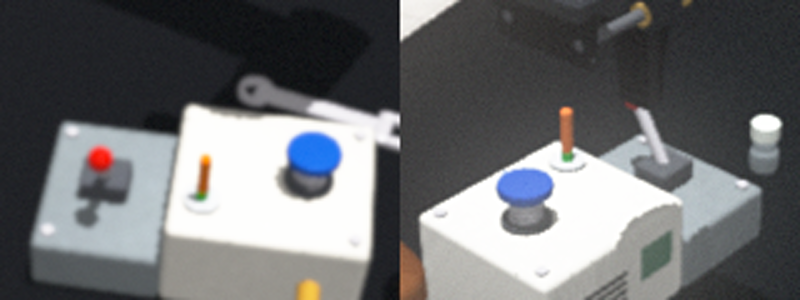

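View pics/side12.png

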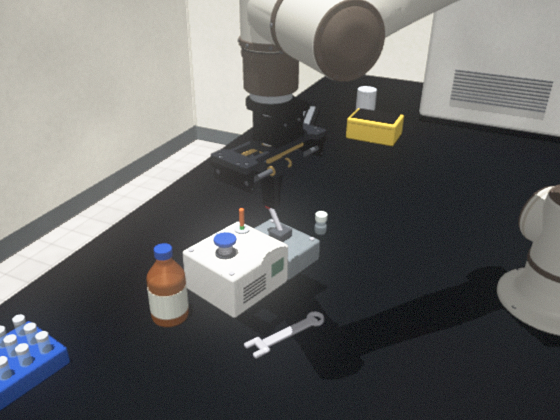

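The pin tip is at side (566,108) and scene (206,156), which matches 139 mm. The vent is shut, the plunger is up, and the bottle, spanner and vial are where they started.

```bash
python3 -c "
from h import *
print(ctrl.close_job())"
```

```text
the job is handed in; nothing more can be done
None
```

The pump is pressurised and the job is handed in, at about 17 s of the 48 s allowed. I pushed the vent lever back to its hard stop with the shut fingertips. I then pressed the plunger fully down six times, letting it come right up each time.

- **Vent:** The first push drifted up and left the lever only part-way over. I backed off, lowered the fingertips and pushed again. Afterwards the knob sat within about 1 pixel of where it should be when shut, and it still did in the last scene picture. In the last side picture the gripper partly hid the knob.
- **Plunger:** Five of the six strokes stopped at about 106 mm with 34 to 40 N at the wrist; the fourth read the same. The final pictures show the plunger up.
- **Pin:** The tip matches its full height of 139 mm in both views, with the green band showing. It looked the same after strokes 4, 5 and 6.
- **Bottle, spanner and vial:** Their positions agree with the first readings to about 4 mm, which is the detector's accuracy. The detector missed the bottle in the last side view, but that picture shows it standing where it was.
- **Robot:** The arm was clear of everything, with no contact force, when I handed in.

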